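# Pack the shoe finisher's kit box, heavy things under the lift-out tray

## Robot

A 7-joint arm with a two-finger parallel gripper is mounted at the origin on a cart in front of the work surface, level with it; the furniture and walls round the work are solid. World frame = base frame: x ahead of the robot, y to its left, z up, the work surface at z = 0. Lengths are in m, angles in rad, forces in N, time in s.
With the tool pointing down it reaches from about 0.425 to 0.95 m from the base axis. Payload 4.7 kg.
Tool frame: the origin (TCP) lies midway between the tips of the shut fingers; the grasp point (between the pads) lies 19 mm behind it (manip.tcp_to_grasp is the distance from the TCP to the grasp point, in m); z points along the fingers, x is the direction in which the jaws open and shut, and the axes are right-handed (so a half turn about z gives the same grasp; the last joint's range is limited). The gripper opens to 87 mm and grips with 3 to 60 N. Pads are 19 mm wide; open, the fingers measure 117 mm over their backs; the gripper's body (75 mm by 190 mm) begins 51 mm behind the grasp point.
Start: joints at [1.176, 0.469, -0.049, 1.532, 0.024, 1.141, -0.082], TCP at [0.241, -0.63, 0.223] pointing down, gripper open.
Joint ranges: [-2.59, 2.59], [-0.33, 1.99], [-1.39, 1.29], [0.1, 2.45], [-1.04, 4.18], [0.21, 1.99], [-2.66, 2.66]. Speed limits (rad/s): [2.57, 2.57, 3.14, 3.14, 3.14, 3.14, 3.14].

## Interface

Orientations are given as a rotation vector (axis times angle).
In Python, from plant import manip gives the robot as it stands.
- The arm moves only by the tool move_arm, never from a script. Its argument "targets" is a list of rows, each an object with "grip": the closure in counts, from 0 (fully open) to 255 (shut); "translation": the shift along the world's x, y, z in m, a list of three; "twist": the turn about the world's z in degrees. A call has exactly 8 rows; each row is the pose to reach, as a shift and turn from the pose measured when the call began; what a row does not reach only later rows make up. A row lasts 1/8 s, in which the tool goes at most 62.5 mm and 10.7 degrees, less where a joint would pass 70% of its speed; a pose out of reach is approached as far as the arm can. A call with a gripper value outside its range is refused whole. The fingers move at their own pace and stop on an object; "squeeze" is the grip in N (left out, the last holds). Time passes only in rows, so rows that repeat a pose let the fingers close, or fill a call up. It gives the time, the measured TCP pose, the force and the opening at its end, in the units of the state.
- manip.get_obs(): the state, without advancing time (a new reading comes with each control period).
- manip.capture(name): name is "scene" or "top"; returns a dict with "pixels" (400x640x3 uint8, red, green, blue), "camera_matrix" (3x3 intrinsics, pixels), "T" (4x4, takes a point from camera to world coordinates). Camera axes: x right, y down, z forward; pixel columns grow to the right and rows downward; lengths in m; the calibration is good to about 2 mm. A picture is of the moment at which its call begins. There is no depth.
- manip.sign_off(): hands the job in, once; it reports no verdict.
Trained networks look in the newest picture that a camera, given by its name, has taken for a name from the list of things; names that differ only in an ending like _2 or _b are one class to them, and where a whole thing is asked for, a point or a joint stands for the part that bears it (a point fixed in the world has none). Each returns a list of dicts, best first, with "p" (0 to 1); they miss things now and then, are a little off and sometimes report something else, mostly with a low value. They report only what shows in the picture. A call takes as long as a camera call. They do not tell look-alikes from the thing itself.
- manip.spot_in(label, camera): "pixel" ([column, row] in pixels, amid what is visible of it).
The state is a dict: "t": time; "joints": joint angles; "qvel": joint speeds; "joint_efforts": joint torques, N m; "eef_pos": TCP position; "ee_rot": TCP orientation; "contact_force": force on the tool from outside, world axes, zero at the start; "ft_torque": the same for the moment, N m; "finger_gap": finger opening in m.
Only numpy, scipy, OpenCV 4.12 (cv2) and the standard library are available. Lean on these libraries where they do the work, as an engineer would, in place of code of your own. Each camera call takes 0.05 s, during which the arm holds its last target.

## Task

Pack the finisher's wooden kit box with the heavy things lowest: set the tin of tacks upright in the wide well and lay the grey abrasive block flat in the narrow well next to it, then put the lift-out tray into the box so that it sits level on the battens over them. Then stand the thread spool upright in the tray compartment above the tin and lay the wax cake flat in the other compartment, above the abrasive block. Leave the rolled measuring tape and the glue jar with the green brush where they stand.

Things in the scene. Friction and masses are not known exactly. Their poses are not given: they have to be found in the camera images.
- kit_box: Fixed open wooden box 173 (x) x 146 (y) x 54 mm; walls 8, floor 6 mm. Origin: centre of underside, z up. Inside: a 12 mm batten at each end, top at z=30; a partition, top z=24, from x=15.5 to 20.5. Wide well x=-66.5 to 15.5, narrow well x=20.5 to 66.5, both y=-65 to 65, floor z=6. Open fingers have room in wells and tray only closing along box y.
- lift_tray: Loose wooden tray 149 (x) x 122 (y) mm, 160 g; walls 20 high, 4 thick, floor 4. Origin: centre of underside, z up. Grip rail along y over its middle: 12 mm thick, z=47 to 60, y=-46 to 46, posts at y=+-38; fingers close along tray x. Partition below it, 18 high: two bays 66 x 114 mm centred x=+-37. Fits the box with 4 mm play all round, either way round; seated underside at box z=30.
- tack_tin: Small round open tin holding tacks, grey metal, 64 mm across, 20 mm high, about 85 g. Origin: centre of its underside, z up. Grip it across its outside.
- abrasive_block: Grey-brown abrasive block with a wavy top, 28 (x) x 44 (y) x 17 mm high. Origin: centre of its underside, z up. It goes in the narrow well most easily with its long side (its y) along the box's y.
- spool: Wooden thread spool with pale thread, standing upright, 33 mm across, 40 mm high. Origin: centre of its underside, z up.
- wax_cake: Round cake of beeswax, plain amber-brown disc, 45 mm across, 14 mm high, lying flat. Origin: centre of its underside, z up.
- measuring_tape: Rolled tape measure, pale disc with a dark spiral on top, 53 mm across, 16 mm high, lying loose in the middle of the small things to be packed; a bystander to be left alone. Origin: centre of its underside.
- glue_jar_1: Glue jar with a dark band and a green brush standing in it, 61 mm across, 137 mm high with the brush, loose at the back of the bench; a bystander to be left alone. Origin: centre of its underside, z up.
There are look-alikes about, which are no part of the job. What is meant by the wax_cake is not red, and is the smaller of those in its own colour.

How it is judged:
On the way, in this order (a step that is already met when the one before it is completed fails the run):
1. the tack tin stands in the wide well and the abrasive block lies in the narrow well (x of tack_tin in the frame of kit_box between -0.0385 and -0.0125 m and y of tack_tin in the frame of kit_box between -0.04 and 0.04 m and z of tack_tin in the frame of kit_box between 0.003 and 0.01 m and angle between each of tack_tin, abrasive_block's own z axis and vertical below 0.1 rad and x of abrasive_block in the frame of kit_box between 0.0285 and 0.0585 m and y of abrasive_block in the frame of kit_box between -0.055 and 0.055 m and z of abrasive_block in the frame of kit_box between 0.003 and 0.01 m), for 0.2 s.
2. the tray sits level on the battens over the tin and the block (all of step 1 and horizontal distance between lift_tray and kit_box below 0.012 m and z of lift_tray in the frame of kit_box between 0.027 and 0.033 m and angle between lift_tray's own z axis and vertical below 0.04 rad), for 0.2 s.
At the end, for the whole second after the job is handed in: Tin upright on the wide well's floor (13 mm of its middle along the box, 40 mm across), block flat in the narrow well (15 and 55 mm), tray level on both battens, spool upright on the tray floor over the wide well, wax flat on it over the narrow well; all released and at rest (all of step 2 and x of spool in the frame of kit_box between -0.075 and -0.012 m and y of spool in the frame of kit_box between -0.057 and 0.057 m and z of spool in the frame of lift_tray between 0.001 and 0.008 m and angle between each of spool, wax_cake's own z axis and vertical below 0.12 rad and x of wax_cake in the frame of kit_box between 0.012 and 0.075 m and y of wax_cake in the frame of kit_box between -0.057 and 0.057 m and z of wax_cake in the frame of lift_tray between 0.001 and 0.008 m and linear speed of each of tack_tin, abrasive_block, lift_tray, spool, wax_cake below 0.02 m/s); the robot touches nothing.
It fails at once if the rolled measuring tape is moved more than 25 mm (distance of measuring_tape from where it was at the start of the episode above 0.025 m).
It fails at once if the glue jar is moved more than 25 mm or tipped (distance of glue_jar_1 from where it was at the start of the episode above 0.025 m or angle between glue_jar_1's own z axis and vertical above 0.4 rad).
It also fails if it takes over 106 s, if anything falls off the work surface, if the arm or the gripper's body presses on something with over 40 N, if the wrist force passes 120 N, or if a joint passes its speed limit or range.

## Working session

There is one attempt and no reset: what is moved stays moved. The work goes in short steps, Python scripts to look and compute and a tool call to move; the robot and the scene stay as the last step left them, time stands still between calls to the robot, and variables do not carry over. Pictures are saved under pics/ and viewed, and the job is handed in when it is done.

Besides the shell and the picture viewer there is one more tool, called after "Call:" as a command line: name --argument value ..., lists and objects as JSON in quotes. move_arm: Moves the arm, as the interface text tells. Its arguments: {"type":"object","properties":{"targets":{"type":"array","items":{"type":"object","properties":{"grip":{"type":"number"},"translation":{"type":"array","items":{"type":"number"}},"twist":{"type":"number"}}}},"squeeze":{"type":"number"}},"required":["targets"]}

```bash
ls; mkdir -p pics
cat > h.py <<'E'
import numpy as np, cv2
from plant import manip
def cap(n,f=None):
    r=manip.capture(n)
    if f: cv2.imwrite('pics/'+f,cv2.cvtColor(np.asarray(r['pixels']),cv2.COLOR_RGB2BGR))
    return r
def w(r,px,z):
    K=np.array(r['camera_matrix']);T=np.array(r['T'])
    d=T[:3,:3]@np.linalg.solve(K,[px[0],px[1],1.]);o=T[:3,3]
    return o+d*(z-o[2])/d[2]
def proj(r,p):
    K=np.array(r['camera_matrix']);T=np.array(r['T'])
    c=T[:3,:3].T@(np.array(p)-T[:3,3]);q=K@c;return q[:2]/q[2]
E
python3 - <<'E'
from h import *
H=dict(kit_box=.03,lift_tray=.02,tack_tin=.01,abrasive_block=.017,spool=.02,wax_cake=.014,measuring_tape=.016,glue_jar_1=.05)
for c in('scene','top'):
    r=cap(c,c+'0.png'); print(c,np.round(r['T'],3).tolist(),np.round(r['camera_matrix'],1).tolist())
    for k,h in H.items():
        print(k,[(round(d['p'],2),np.round(d['pixel']).tolist(),np.round(w(r,d['pixel'],h),3).tolist()) for d in manip.spot_in(k,c)])
print(manip.get_obs())
E
```

```text
pics
scene [[-0.404, -0.506, 0.762, -0.035], [-0.915, 0.213, -0.344, 0.439], [0.012, -0.836, -0.549, 0.5], [0.0, 0.0, 0.0, 1.0]] [[443.1, 0.0, 315.6], [0.0, 443.1, 199.7], [0.0, 0.0, 1.0]]
kit_box [(0.5, [384.0, 254.0], [0.425, 0.107, 0.03])]
lift_tray [(0.39, [210.0, 266.0], [0.52, 0.372, 0.02])]
tack_tin [(0.95, [296.0, 224.0], [0.583, 0.198, 0.01])]
abrasive_block [(0.63, [384.0, 255.0], [0.436, 0.1, 0.017])]
spool [(0.9, [327.0, 257.0], [0.466, 0.19, 0.02])]
wax_cake [(0.6, [346.0, 211.0], [0.581, 0.097, 0.014]), (0.57, [406.0, 182.0], [0.628, -0.073, 0.014]), (0.5, [373.0, 189.0], [0.63, 0.007, 0.014])]
measuring_tape [(0.73, [338.0, 235.0], [0.517, 0.145, 0.016])]
glue_jar_1 [(0.67, [345.0, 155.0], [0.725, 0.026, 0.05]), (0.5, [345.0, 212.0], [0.534, 0.124, 0.05])]
top [[-0.013, -0.98, 0.197, 0.44], [-1.0, 0.012, -0.007, 0.142], [0.005, -0.197, -0.98, 0.87], [0.0, 0.0, 0.0, 1.0]] [[380.3, 0.0, 314.9], [0.0, 380.3, 199.3], [0.0, 0.0, 1.0]]
kit_box [(0.91, [210.0, 241.0], [0.518, 0.368, 0.03])]
lift_tray [(0.91, [402.0, 243.0], [0.509, -0.058, 0.02]), (0.28, [334.0, 208.0], [0.59
[... 443 characters left out ...]
 0.008, 0.05])]
{'t': 0.9, 'joints': array([ 1.17611231,  0.46857001, -0.04858648,  1.53251065,  0.024102  ,
        1.14096547, -0.08229235]), 'qvel': array([ 0.00101572, -0.00068648,  0.00240332, -0.00090722,  0.00082079,
        0.00156625,  0.00224573]), 'joint_efforts': array([ 5.27829725e-04, -5.07827497e+01, -8.03875993e-02, -2.36457753e+01,
       -6.12779497e-02,  3.11365107e-02, -2.46859813e-06]), 'eef_pos': array([ 0.24147924, -0.63035346,  0.22258853]), 'ee_rot': array([ 2.58838391e+00, -1.78033551e+00,  1.99806518e-04]), 'contact_force': array([ 0.08247797, -0.50442873,  0.92170435]), 'ft_torque': array([ 0.0423369 , -0.00464909,  0.03324383]), 'finger_gap': 0.08680050406520896}
```

View pics/scene0.png

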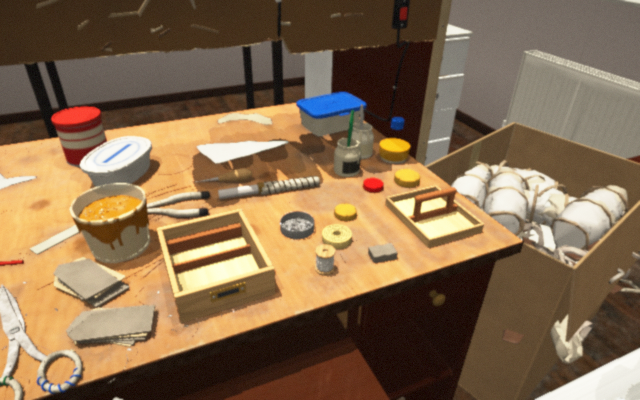

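View pics/top0.png

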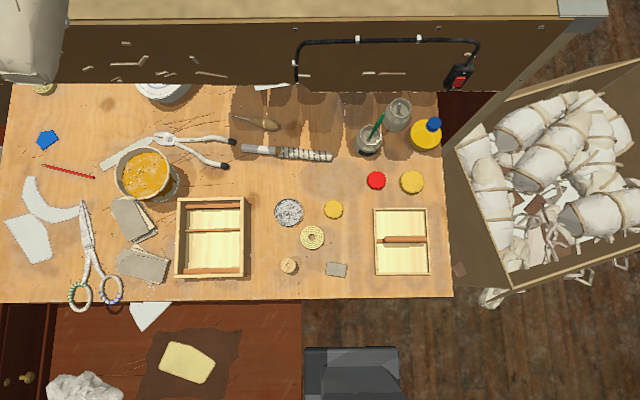

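Run:
```python
import cv2
i=cv2.imread('pics/top0.png')
cv2.imwrite('pics/top0a.png',cv2.resize(i[120:320,140:340],None,fx=4/1.34,fy=4/1.34,interpolation=cv2.INTER_CUBIC))
cv2.imwrite('pics/top0b.png',cv2.resize(i[120:320,270:470],None,fx=4/1.34,fy=4/1.34,interpolation=cv2.INTER_CUBIC))
```

```text
(no output)
```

View pics/top0a.png

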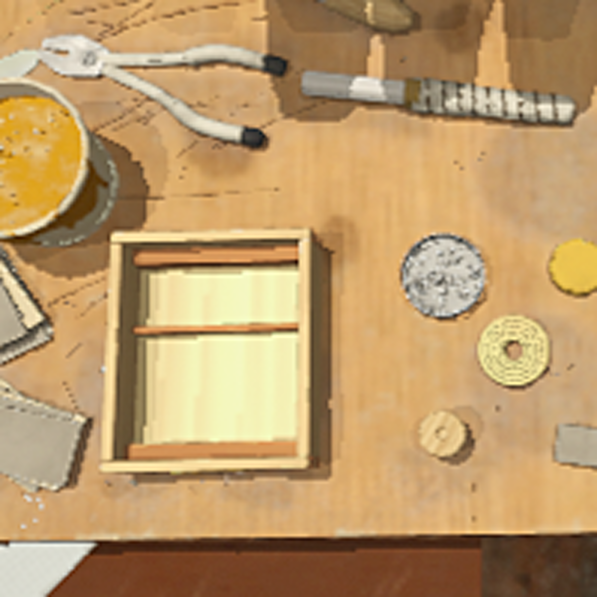

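View pics/top0b.png

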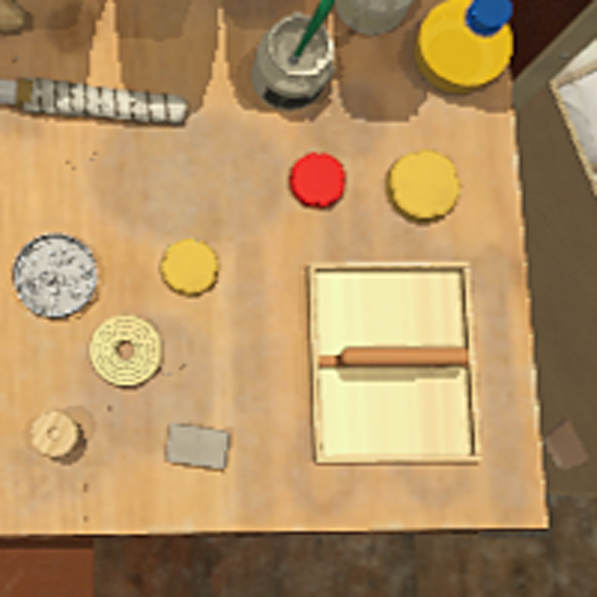

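```bash
cat >> h.py <<'E'
def wire(r,img,pts,col=(0,0,255),s=4):
    q=np.array([proj(r,p) for p in pts])
    q=((q+.5)*s-.5)
    cv2.polylines(img,[np.round(q*16).astype(int).astype(np.int32)],True,col,1,cv2.LINE_AA,4)
def tf(x,y,a,P):
    c,s=np.cos(a),np.sin(a);return [(x+c*p[0]-s*p[1],y+s*p[0]+c*p[1],p[2]) for p in P]
def rect(hx,hy,z,cx=0,cy=0): return [(cx-hx,cy-hy,z),(cx+hx,cy-hy,z),(cx+hx,cy+hy,z),(cx-hx,cy+hy,z)]
def circ(x,y,rad,z): return [(x+rad*np.cos(t),y+rad*np.sin(t),z) for t in np.linspace(0,2*np.pi,40)]
E
cat > m.py <<'E'
from h import *
o=np.array([140,120]);S=2.985
import pickle
rs={c:manip.capture(c) for c in('scene','top')}
pickle.dump(rs,open('rs.pkl','wb'))
r=rs['top']
def c2(p,o): return (np.array(p)+.5)/S-.5+o
def fit(C,hx,hy,z,o):
    W=np.array([w(r,c2(p,o),z)[:2] for p in C]) # TL TR BR BL
    M=np.array([[hx,hy],[hx,-hy],[-hx,-hy],[-hx,hy]])
    Wc=W-W.mean(0);a=np.arctan2((M[:,0]*Wc[:,1]-M[:,1]*Wc[:,0]).sum(),(M*Wc).sum())
    print(W.mean(0).round(4),a.round(4),[np.linalg.norm(W[i]-W[(i+1)%4]).round(4) for i in range(4)])
fit([(112,232),(313,230),(311,470),(101,470)],.0865,.073,.054,np.array([140,120]))
fit([(308,265),(468,265),(480,461),(316,461)],.0745,.061,.020,np.array([270,120]))
E
python3 m.py
```

```text
[0.5258 0.3618] 0.0053 [np.float64(0.1471), np.float64(0.1726), np.float64(0.1475), np.float64(0.1709)]
[ 0.5141 -0.0567] -0.0089 [np.float64(0.1219), np.float64(0.1464), np.float64(0.1208), np.float64(0.1463)]
```

```bash
cat > ov.py <<'E'
from h import *
import pickle,sys
rs=pickle.load(open('rs.pkl','rb'))
exec(open('est.py').read())
def draw(c,x0,y0,x1,y1,f,s=4):
    r=rs[c];img=cv2.resize(cv2.cvtColor(r['pixels'],cv2.COLOR_RGB2BGR),None,fx=s,fy=s,interpolation=cv2.INTER_CUBIC)
    for z,hx,hy in((.054,.0865,.073),(0,.0865,.073),(.054,.0785,.065)): wire(r,img,tf(*box,rect(hx,hy,z)),s=s)
    wire(r,img,tf(*box,rect(.0025,.065,.024,.018)),(255,0,0),s)
    for z,hx,hy in((.02,.0745,.061),(0,.0745,.061)): wire(r,img,tf(*tray,rect(hx,hy,z)),s=s)
    wire(r,img,tf(*tray,rect(.006,.046,.06)),(255,0,0),s)
    for (x,y),rad,h in((tin,.032,.02),(spool,.0165,.04),(wax,.0225,.014),(tape,.0265,.016),(jar,.0305,.0)):
        wire(r,img,circ(x,y,rad,h),s=s)
        wire(r,img,circ(x,y,rad,0),(0,255,0),s=s)
    wire(r,img,tf(*blk,rect(.014,.022,.017)),s=s)
    wire(r,img,tf(*blk,rect(.014,.022,0)),(0,255,0),s=s)
    cv2.imwrite('pics/'+f,img[y0*s:y1*s,x0*s:x1*s])
n=sys.argv[1]
draw('top',165,185,350,315,f'a{n}.png')
draw('top',310,120,460,290,f'b{n}.png',3.5 and 3)
draw('scene',150,200,350,330,f'c{n}.png')
draw('scene',280,130,480,260,f'd{n}.png')
E
cat > est.py <<'E'
box=(.5258,.3618,.0053);tray=(.5141,-.0567,-.0089)
tin=(.578,.199);spool=(.462,.195);wax=(.59,.093);tape=(.53,.135);jar=(.735,.01);blk=(.451,.091,-1.65)
E
python3 ov.py 1
```

```text
(no output)
```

View pics/a1.png

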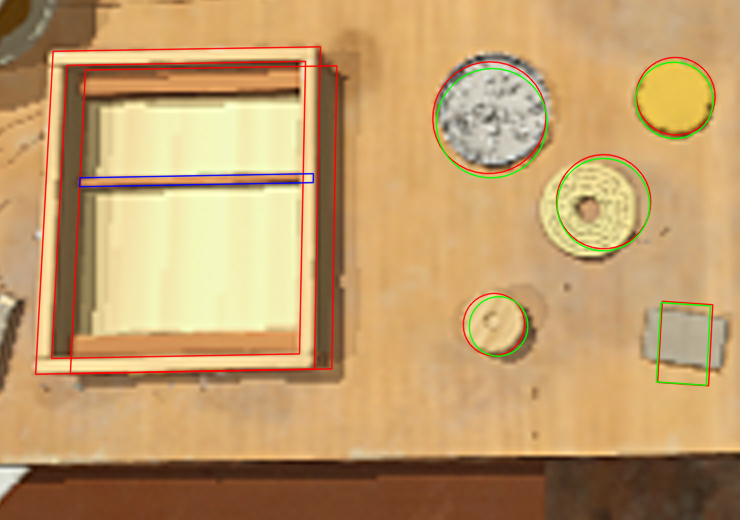

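View pics/b1.png

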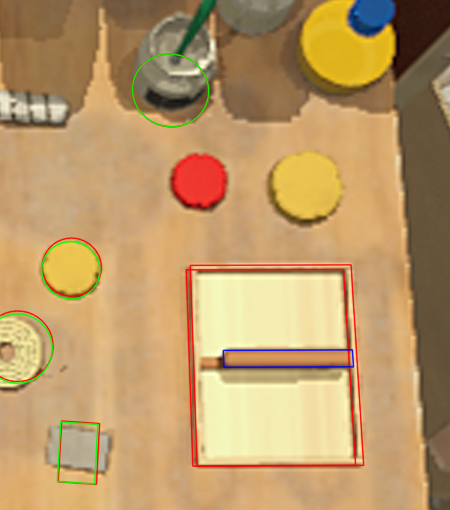

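View pics/c1.png

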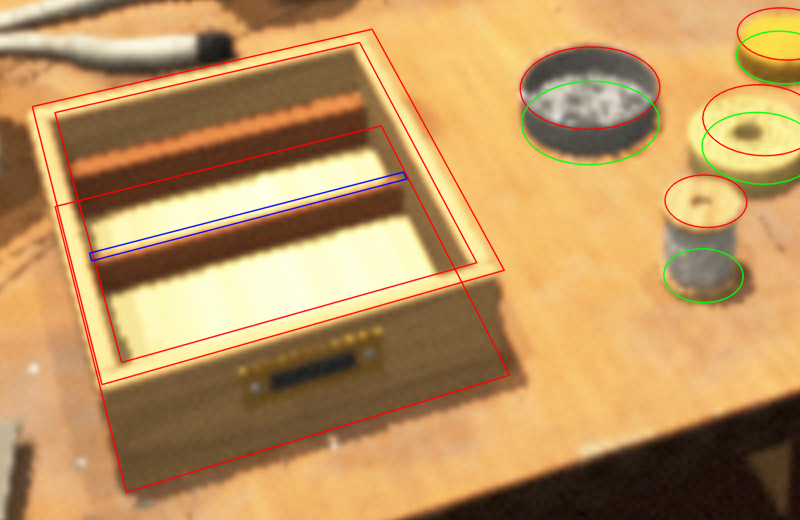

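View pics/d1.png

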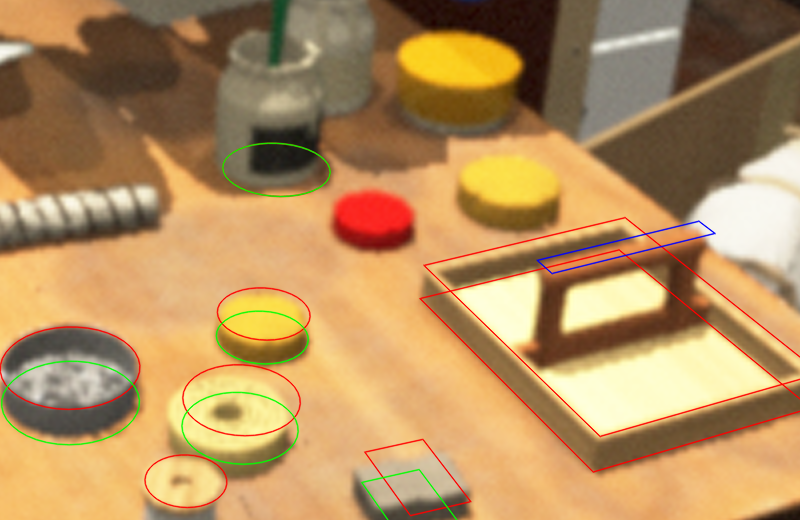

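```bash
cat > m2.py <<'E'
from h import *
import pickle
r=pickle.load(open('rs.pkl','rb'))['top']
P=[(648,308),(725,318),(722,372),(642,360)]
print(np.round([w(r,((p[0]+.5)/4-.5+165,(p[1]+.5)/4-.5+185),.017)[:2] for p in P],4))
E
python3 m2.py
cat > est.py <<'E'
box=(.5258,.3618,.0053);tray=(.5135,-.0567,-.006)
tin=(.581,.1975);spool=(.4625,.194);wax=(.5895,.093);tape=(.5255,.1425);jar=(.74,.01);blk=(.455,.0895,-.09)
E
python3 ov.py 2
```

```text
[[0.4702 0.1109]
 [0.4642 0.0684]
 [0.435  0.0709]
 [0.442  0.1148]]
```

View pics/a2.png

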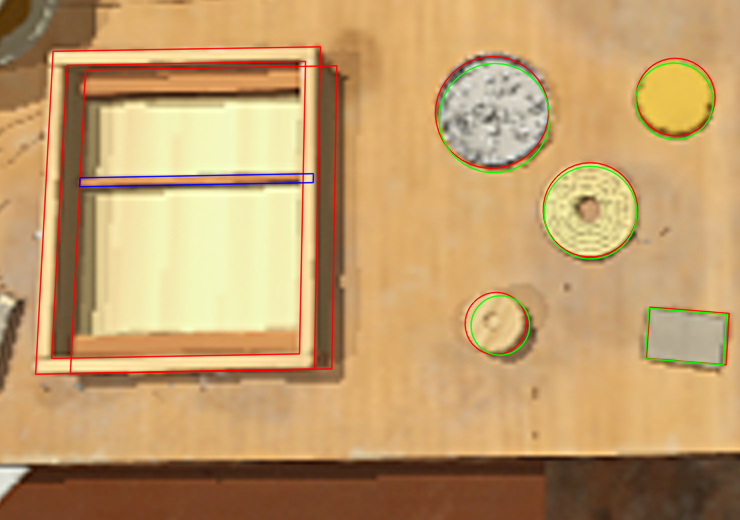

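View pics/d2.png

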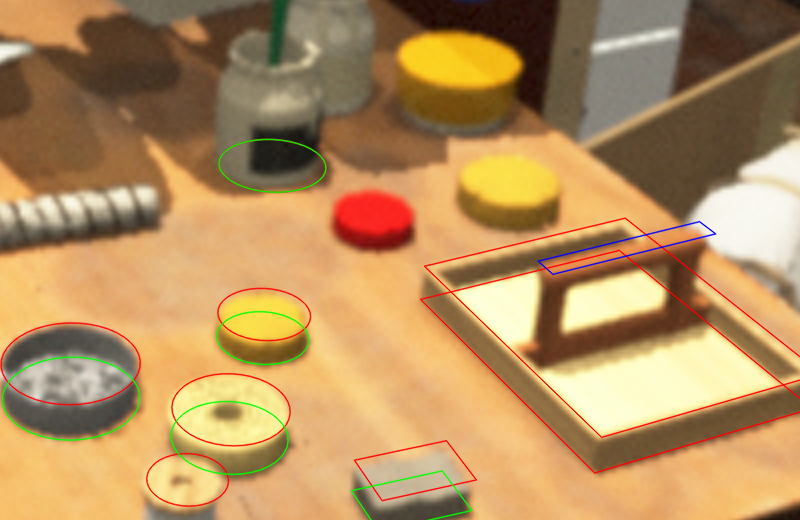

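Call:
move_arm --targets '[{"grip": 0, "translation": [0.339, 0.828, -0.06], "twist": 159}, {"grip": 0, "translation": [0.339, 0.828, -0.06], "twist": 159}, {"grip": 0, "translation": [0.339, 0.828, -0.06], "twist": 159}, {"grip": 0, "translation": [0.339, 0.828, -0.06], "twist": 159}, {"grip": 0, "translation": [0.339, 0.828, -0.06], "twist": 159}, {"grip": 0, "translation": [0.339, 0.828, -0.06], "twist": 159}, {"grip": 0, "translation": [0.339, 0.828, -0.06], "twist": 159}, {"grip": 0, "translation": [0.339, 0.828, -0.06], "twist": 159}]' --squeeze 25

```text
t: 2.0
eef_pos: [0.4312, -0.167, 0.1895]
ee_rot: [3.105, 0.47, 0.002]
contact_force: [0.5, 0.1, 0.2]
finger_gap: 0.0873
```

Call:
move_arm --targets '[{"grip": 0, "translation": [0.15, 0.364, -0.08], "twist": 73}, {"grip": 0, "translation": [0.15, 0.364, -0.08], "twist": 73}, {"grip": 0, "translation": [0.15, 0.364, -0.08], "twist": 73}, {"grip": 0, "translation": [0.15, 0.364, -0.08], "twist": 73}, {"grip": 0, "translation": [0.15, 0.364, -0.08], "twist": 73}, {"grip": 0, "translation": [0.15, 0.364, -0.08], "twist": 73}, {"grip": 0, "translation": [0.15, 0.364, -0.08], "twist": 73}, {"grip": 0, "translation": [0.15, 0.364, -0.08], "twist": 73}]'

```text
t: 3.0
eef_pos: [0.5809, 0.1996, 0.1089]
ee_rot: [-2.213, -2.227, -0.003]
contact_force: [0.2, -0.0, 0.1]
finger_gap: 0.0866
```

Call:
move_arm --targets '[{"grip": 0, "translation": [0, -0.002, -0.055], "twist": 0}, {"grip": 0, "translation": [0, -0.002, -0.095], "twist": 0}, {"grip": 0, "translation": [0, -0.002, -0.103], "twist": 0}, {"grip": 0, "translation": [0, -0.002, -0.103], "twist": 0}, {"grip": 120, "translation": [0, -0.002, -0.103], "twist": 0}, {"grip": 120, "translation": [0, -0.002, -0.103], "twist": 0}, {"grip": 120, "translation": [0, -0.002, -0.103], "twist": 0}, {"grip": 120, "translation": [0, -0.002, -0.103], "twist": 0}]'

```text
t: 4.0
eef_pos: [0.5813, 0.1976, 0.0067]
ee_rot: [-2.214, -2.227, -0.004]
contact_force: [-0.2, -1.5, 4.2]
finger_gap: 0.0625
```

Call:
move_arm --targets '[{"grip": 120, "translation": [0, 0, 0.05], "twist": 0}, {"grip": 120, "translation": [0, 0, 0.095], "twist": 0}, {"grip": 120, "translation": [-0.02, 0.04, 0.1], "twist": 0}, {"grip": 120, "translation": [-0.05, 0.1, 0.1], "twist": 0}, {"grip": 120, "translation": [-0.081, 0.164, 0.1], "twist": 0}, {"grip": 120, "translation": [-0.081, 0.164, 0.1], "twist": 0}, {"grip": 120, "translation": [-0.081, 0.164, 0.1], "twist": 0}, {"grip": 120, "translation": [-0.081, 0.164, 0.1], "twist": 0}]'

```text
t: 5.0
eef_pos: [0.5017, 0.3594, 0.1061]
ee_rot: [2.218, 2.225, 0.002]
contact_force: [0.3, -0.8, -1.1]
finger_gap: 0.0625
```

```bash
cat > look.py <<'E'
from h import *
import pickle,sys
exec(open('est.py').read())
n=sys.argv[1]
rs={c:cap(c) for c in('scene','top')};pickle.dump(rs,open('rs2.pkl','wb'))
o=manip.get_obs();print(o['t'],o['eef_pos'].round(4),o['finger_gap'].round(4),o['contact_force'].round(1))
for c,(x0,y0,x1,y1) in {'top':(170,130,450,310),'scene':(140,130,500,330)}.items():
    i=cv2.cvtColor(rs[c]['pixels'],cv2.COLOR_RGB2BGR)[y0:y1,x0:x1];s=780/(x1-x0)
    cv2.imwrite(f'pics/{c}_{n}.png',cv2.resize(i,None,fx=s,fy=s,interpolation=cv2.INTER_CUBIC))
E
python3 look.py t1
```

```text
Traceback (most recent call last):
  File "look.py", line 6, in <module>
    o=manip.get_obs();print(o['t'],o['eef_pos'].round(4),o['finger_gap'].round(4),o['contact_force'].round(1))
                                                         ^^^^^^^^^^^^^^^^^^^^^
AttributeError: 'float' object has no attribute 'round'
```

```bash
sed -i "s/o\['finger_gap'\].round(4)/round(o['finger_gap'],4)/" look.py
python3 look.py t1
```

```text
5.2 [0.5014 0.36   0.1065] 0.0626 [ 0.3  0.1 -1.2]
```

View pics/scene_t1.png

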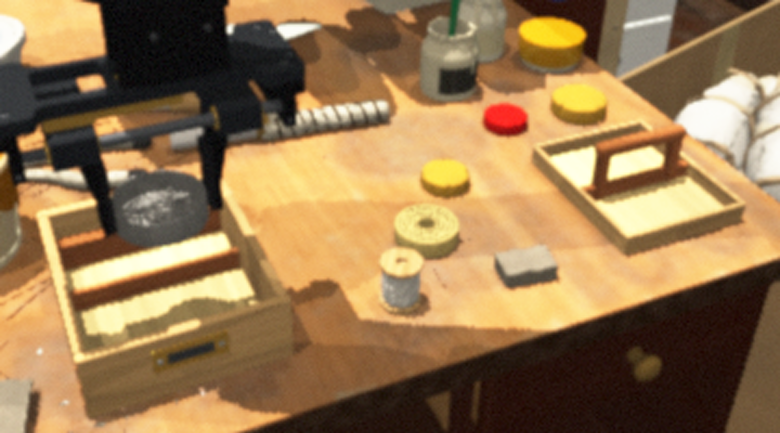

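View pics/top_t1.png

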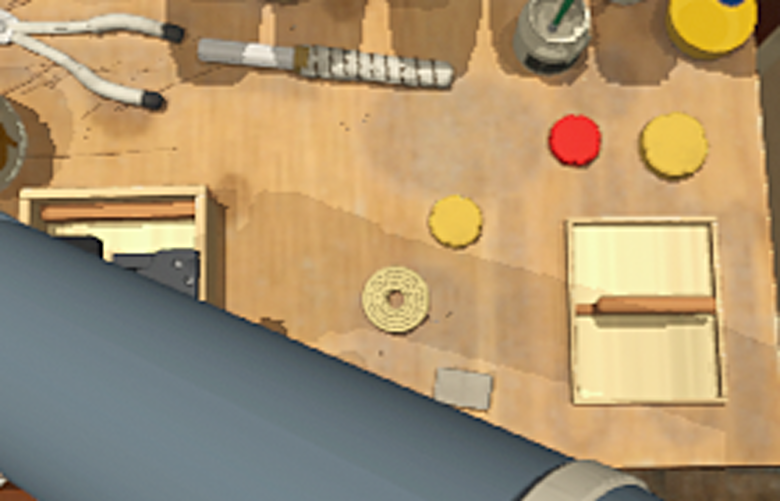

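Run:
```python
from h import *
import pickle
r=pickle.load(open('rs2.pkl','rb'))['scene'];s=5
img=cv2.resize(cv2.cvtColor(r['pixels'],cv2.COLOR_RGB2BGR),None,fx=s,fy=s,interpolation=cv2.INTER_CUBIC)
wire(r,img,circ(.5014,.36,.032,.12),s=s);wire(r,img,circ(.5014,.36,.032,.1),(0,255,0),s=s)
cv2.imwrite('pics/t1o.png',img[190*s:270*s,150*s:270*s])
```

```text
(no output)
```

View pics/t1o.png

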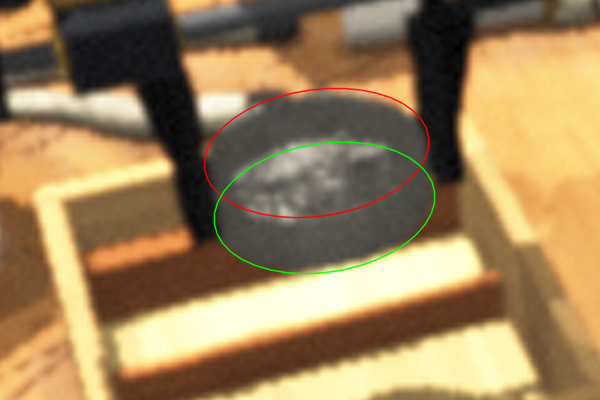

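Call:
move_arm --targets '[{"grip": 120, "translation": [-0.001, 0.002, -0.03], "twist": 0}, {"grip": 120, "translation": [-0.001, 0.002, -0.06], "twist": 0}, {"grip": 120, "translation": [-0.001, 0.002, -0.085], "twist": 0}, {"grip": 120, "translation": [-0.001, 0.002, -0.092], "twist": 0}, {"grip": 120, "translation": [-0.001, 0.002, -0.093], "twist": 0}, {"grip": 32, "translation": [-0.001, 0.002, -0.093], "twist": 0}, {"grip": 32, "translation": [-0.001, 0.002, -0.093], "twist": 0}, {"grip": 32, "translation": [-0.001, 0.002, -0.09], "twist": 0}]'

```text
t: 6.2
eef_pos: [0.5005, 0.3621, 0.017]
ee_rot: [-2.217, -2.225, -0.004]
contact_force: [0.7, -0.6, -0.2]
finger_gap: 0.0753
```

Call:
move_arm --targets '[{"grip": 32, "translation": [0, 0, 0.05], "twist": 0}, {"grip": 32, "translation": [0, 0, 0.09], "twist": 0}, {"grip": 32, "translation": [-0.01, -0.05, 0.1], "twist": -1}, {"grip": 20, "translation": [-0.02, -0.11, 0.1], "twist": -5}, {"grip": 20, "translation": [-0.03, -0.17, 0.1], "twist": -5}, {"grip": 20, "translation": [-0.04, -0.23, 0.1], "twist": -5}, {"grip": 20, "translation": [-0.047, -0.272, 0.1], "twist": -5}, {"grip": 20, "translation": [-0.047, -0.272, 0.1], "twist": -5}]'

```text
t: 7.2
eef_pos: [0.4531, 0.0862, 0.117]
ee_rot: [2.319, 2.118, 0.001]
contact_force: [0.0, 0.4, -0.5]
finger_gap: 0.08
```

```bash
python3 look.py t2
```

```text
7.3 [0.454  0.0903 0.1176] 0.0803 [ 0.8  0.3 -0.5]
```

View pics/scene_t2.png

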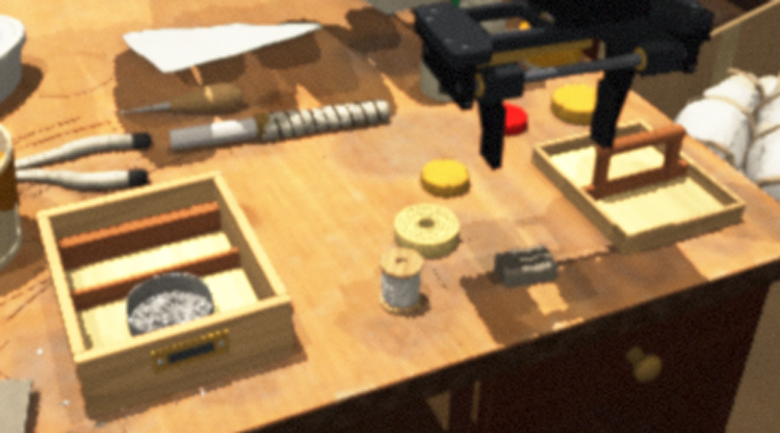

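View pics/top_t2.png

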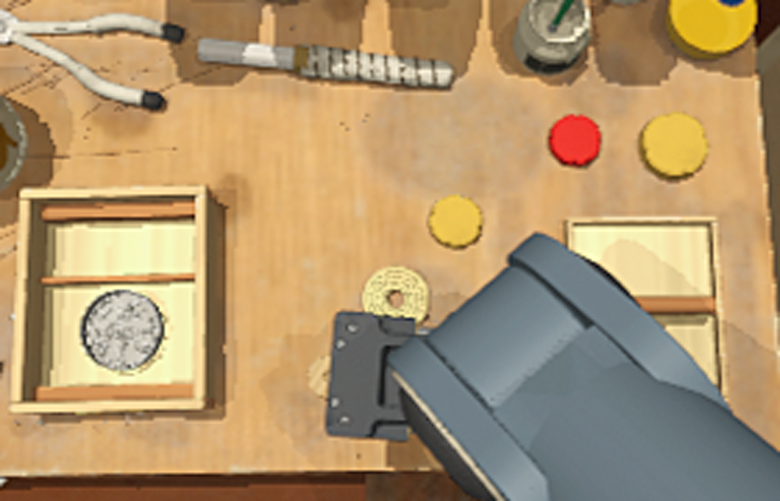

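Call:
move_arm --targets '[{"grip": 20, "translation": [0, 0, -0.055], "twist": 0}, {"grip": 20, "translation": [0, 0, -0.1], "twist": 0}, {"grip": 20, "translation": [0, 0, -0.111], "twist": 0}, {"grip": 20, "translation": [0, 0, -0.111], "twist": 0}, {"grip": 180, "translation": [0, 0, -0.111], "twist": 0}, {"grip": 180, "translation": [0, 0, -0.111], "twist": 0}, {"grip": 180, "translation": [0, 0, -0.111], "twist": 0}, {"grip": 180, "translation": [0, 0, -0.111], "twist": 0}]'

```text
t: 8.3
eef_pos: [0.4543, 0.0902, 0.007]
ee_rot: [2.313, 2.125, 0.007]
contact_force: [-0.1, 0.7, 1.1]
finger_gap: 0.0481
```

Call:
move_arm --targets '[{"grip": 180, "translation": [0, 0, 0], "twist": 0}, {"grip": 180, "translation": [0, 0, 0], "twist": 0}, {"grip": 180, "translation": [0, 0, 0.05], "twist": 0}, {"grip": 180, "translation": [0, 0, 0.1], "twist": 0}, {"grip": 180, "translation": [0.02, 0.05, 0.11], "twist": 2}, {"grip": 180, "translation": [0.045, 0.105, 0.11], "twist": 5}, {"grip": 180, "translation": [0.07, 0.16, 0.11], "twist": 5}, {"grip": 180, "translation": [0.095, 0.22, 0.11], "twist": 5}]'

```text
t: 9.3
eef_pos: [0.5492, 0.3089, 0.1166]
ee_rot: [2.219, 2.222, 0.006]
contact_force: [0.8, -0.6, 0.3]
finger_gap: 0.0442
```

Call:
move_arm --targets '[{"grip": 180, "translation": [0.02, 0.0535, 0], "twist": 0}, {"grip": 180, "translation": [0.02, 0.0535, 0], "twist": 0}, {"grip": 180, "translation": [0.02, 0.0535, 0], "twist": 0}, {"grip": 180, "translation": [0.02, 0.0535, -0.02], "twist": 0}, {"grip": 180, "translation": [0.02, 0.0535, -0.03], "twist": 0}, {"grip": 180, "translation": [0.02, 0.0535, -0.03], "twist": 0}, {"grip": 180, "translation": [0.02, 0.0535, -0.03], "twist": 0}, {"grip": 180, "translation": [0.02, 0.0535, -0.03], "twist": 0}]'

```text
t: 10.3
eef_pos: [0.5695, 0.3626, 0.0871]
ee_rot: [2.219, 2.222, 0.008]
contact_force: [-0.0, 0.1, 0.4]
finger_gap: 0.0441
```

```bash
python3 look.py t3;  python3 - <<'E'
from h import *
import pickle
r=pickle.load(open('rs2.pkl','rb'))['scene'];s=5
p=manip.get_obs()['eef_pos'];b=p[2]-.007
img=cv2.resize(cv2.cvtColor(r['pixels'],cv2.COLOR_RGB2BGR),None,fx=s,fy=s,interpolation=cv2.INTER_CUBIC)
wire(r,img,tf(p[0],p[1],0,rect(.014,.022,b+.017)),s=s);wire(r,img,tf(p[0],p[1],0,rect(.014,.022,b)),(0,255,0),s=s)
cv2.imwrite('pics/t3o.png',img[190*s:290*s,150*s:280*s])
E
```

```text
10.4 [0.5694 0.3626 0.0871] 0.0438 [-0.8  1.1  0.2]
```

View pics/t3o.png

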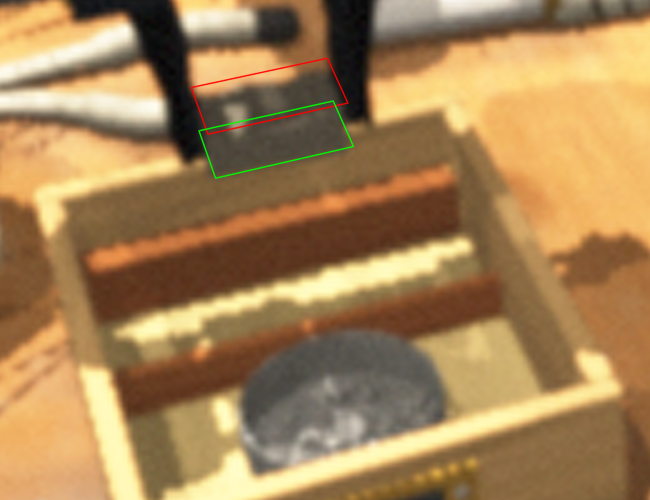

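Call:
move_arm --targets '[{"grip": 180, "translation": [0, 0, -0.03], "twist": 0}, {"grip": 180, "translation": [0, 0, -0.055], "twist": 0}, {"grip": 180, "translation": [0, 0, -0.07], "twist": 0}, {"grip": 180, "translation": [0, 0, -0.073], "twist": 0}, {"grip": 180, "translation": [0, 0, -0.073], "twist": 0}, {"grip": 85, "translation": [0, 0, -0.073], "twist": 0}, {"grip": 85, "translation": [0, 0, -0.073], "twist": 0}, {"grip": 85, "translation": [0, 0, -0.073], "twist": 0}]'

```text
t: 11.4
eef_pos: [0.5696, 0.3627, 0.0145]
ee_rot: [2.219, 2.222, 0.008]
contact_force: [-0.0, 0.1, -1.4]
finger_gap: 0.0569
```

Call:
move_arm --targets '[{"grip": 85, "translation": [0, 0, 0.055], "twist": 0}, {"grip": 85, "translation": [0, 0, 0.11], "twist": 0}, {"grip": 80, "translation": [0, -0.02, 0.155], "twist": -10}, {"grip": 80, "translation": [-0.01, -0.08, 0.155], "twist": -20}, {"grip": 80, "translation": [-0.02, -0.14, 0.155], "twist": -30}, {"grip": 80, "translation": [-0.03, -0.2, 0.155], "twist": -40}, {"grip": 80, "translation": [-0.04, -0.26, 0.155], "twist": -50}, {"grip": 80, "translation": [-0.045, -0.32, 0.155], "twist": -60}]'

```text
t: 12.4
eef_pos: [0.524, 0.0409, 0.1699]
ee_rot: [3.032, 0.805, 0.007]
contact_force: [1.2, -0.5, -1.1]
finger_gap: 0.0595
```

```bash
python3 look.py t4
```

```text
12.5 [0.524  0.0343 0.1692] 0.0596 [-0.1  1.2  0.3]
```

View pics/scene_t4.png

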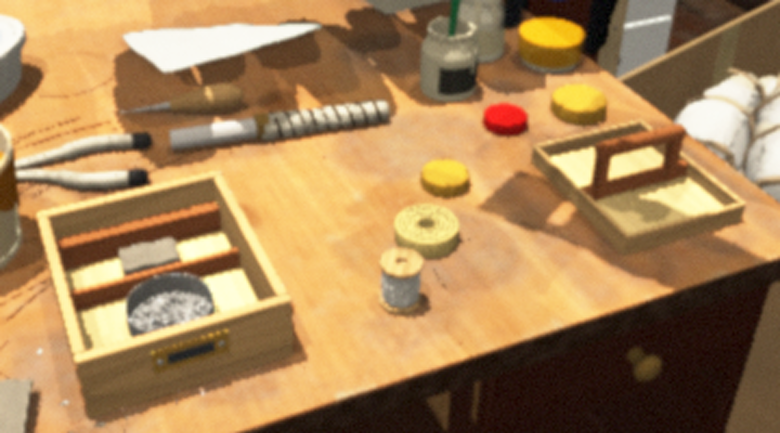

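View pics/top_t4.png

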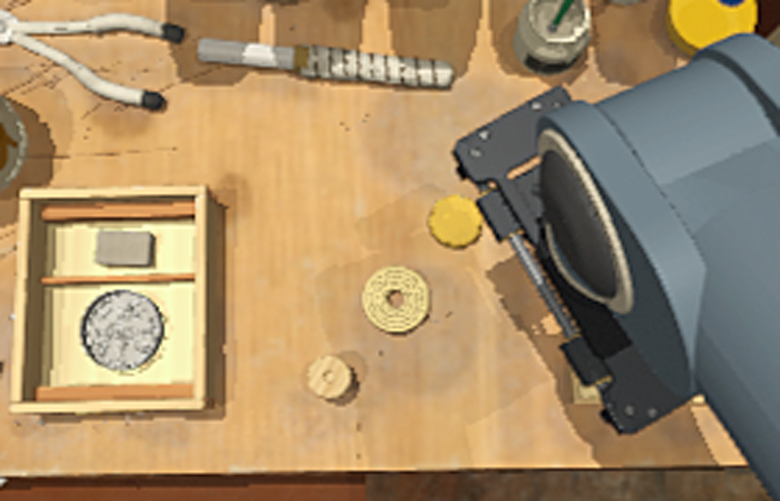

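Call:
move_arm --targets '[{"grip": 80, "translation": [-0.01, -0.05, -0.02], "twist": -10}, {"grip": 80, "translation": [-0.01, -0.091, -0.05], "twist": -20}, {"grip": 80, "translation": [-0.01, -0.091, -0.06], "twist": -30}, {"grip": 80, "translation": [-0.01, -0.091, -0.06], "twist": -30}, {"grip": 80, "translation": [-0.01, -0.091, -0.08], "twist": -30}, {"grip": 80, "translation": [-0.01, -0.091, -0.12], "twist": -30}, {"grip": 80, "translation": [-0.01, -0.091, -0.133], "twist": -30}, {"grip": 80, "translation": [-0.01, -0.091, -0.133], "twist": -30}]'

```text
t: 13.5
eef_pos: [0.5141, -0.0559, 0.0362]
ee_rot: [3.133, -0.015, -0.002]
contact_force: [0.3, -0.9, 0.0]
finger_gap: 0.0599
```

```bash
python3 look.py t5
```

```text
13.6 [ 0.5152 -0.0562  0.0374] 0.0595 [-0.1  0.9  0. ]
```

View pics/scene_t5.png

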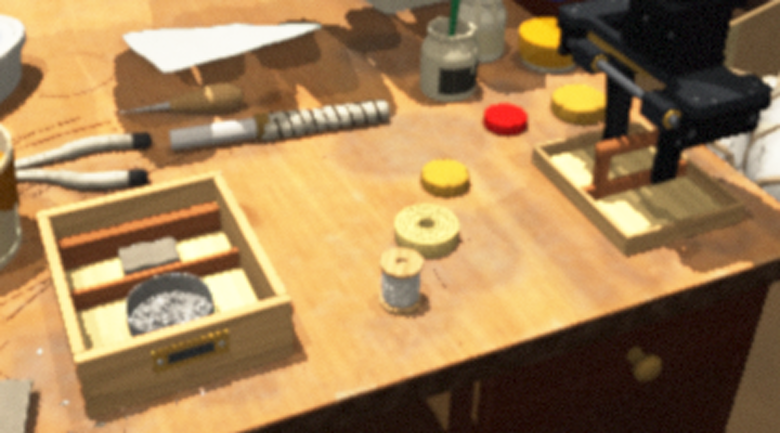

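Call:
move_arm --targets '[{"grip": 255, "translation": [-0.001, 0, -0.001], "twist": 0}, {"grip": 255, "translation": [-0.001, 0, -0.001], "twist": 0}, {"grip": 255, "translation": [-0.001, 0, -0.001], "twist": 0}, {"grip": 255, "translation": [-0.001, 0, -0.001], "twist": 0}, {"grip": 255, "translation": [-0.001, 0, -0.001], "twist": 0}, {"grip": 255, "translation": [-0.001, 0, -0.001], "twist": 0}, {"grip": 255, "translation": [-0.001, 0, 0.01], "twist": 0}, {"grip": 255, "translation": [-0.001, 0, 0.04], "twist": 0}]' --squeeze 45

```text
t: 14.6
eef_pos: [0.5126, -0.0562, 0.0769]
ee_rot: [3.133, -0.016, -0.004]
contact_force: [0.3, 0.0, -1.4]
finger_gap: 0.0117
```

Call:
move_arm --targets '[{"grip": 255, "translation": [0, 0, 0.04], "twist": 0}, {"grip": 255, "translation": [0, 0.03, 0.07], "twist": 0}, {"grip": 255, "translation": [0.002, 0.08, 0.075], "twist": 1}, {"grip": 255, "translation": [0.005, 0.13, 0.075], "twist": 1}, {"grip": 255, "translation": [0.007, 0.18, 0.075], "twist": 1}, {"grip": 255, "translation": [0.009, 0.23, 0.075], "twist": 1}, {"grip": 255, "translation": [0.011, 0.28, 0.075], "twist": 1}, {"grip": 255, "translation": [0.013, 0.33, 0.075], "twist": 1}]'

```text
t: 15.6
eef_pos: [0.5254, 0.2751, 0.1524]
ee_rot: [3.133, 0.011, -0.004]
contact_force: [0.0, -0.4, -2.7]
finger_gap: 0.0113
```

```bash
python3 look.py t6
```

```text
15.7 [0.5236 0.2816 0.153 ] 0.0113 [-1.7 -0.6 -1.8]
```

View pics/scene_t6.png

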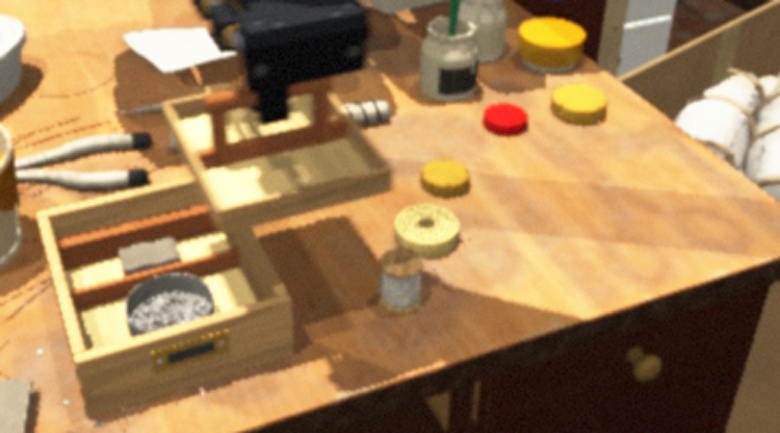

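Call:
move_arm --targets '[{"grip": 255, "translation": [0.002, 0.04, 0], "twist": 0}, {"grip": 255, "translation": [0.002, 0.08, 0], "twist": 0}, {"grip": 255, "translation": [0.002, 0.08, -0.01], "twist": 0}, {"grip": 255, "translation": [0.002, 0.08, -0.03], "twist": 0}, {"grip": 255, "translation": [0.002, 0.08, -0.043], "twist": 0}, {"grip": 255, "translation": [0.002, 0.08, -0.043], "twist": 0}, {"grip": 255, "translation": [0.002, 0.08, -0.043], "twist": 0}, {"grip": 255, "translation": [0.002, 0.08, -0.043], "twist": 0}]'

```text
t: 16.7
eef_pos: [0.526, 0.3617, 0.1107]
ee_rot: [3.14, 0.025, -0.002]
contact_force: [0.2, -0.2, -1.6]
finger_gap: 0.0111
```

```bash
python3 look.py t7;  cat > tro.py <<'E'
from h import *
import pickle,sys
exec(open('est.py').read())
rs=pickle.load(open('rs2.pkl','rb'));s=5
p=manip.get_obs()['eef_pos'];b=p[2]-.0365
for c,(x0,y0,x1,y1) in dict(scene=(145,180,285,315),top=(165,185,275,290)).items():
    r=rs[c]
    img=cv2.resize(cv2.cvtColor(r['pixels'],cv2.COLOR_RGB2BGR),None,fx=s,fy=s,interpolation=cv2.INTER_CUBIC)
    wire(r,img,tf(p[0],p[1],.005,rect(.0745,.061,b+.02)),s=s);wire(r,img,tf(p[0],p[1],.005,rect(.0745,.061,b)),(0,255,0),s=s)
    wire(r,img,tf(*box,rect(.0865,.073,.054)),(255,0,0),s=s)
    wire(r,img,tf(*box,rect(.0785,.065,.054)),(255,0,0),s=s)
    cv2.imwrite(f'pics/{c}o_{sys.argv[1]}.png',img[y0*s:y1*s,x0*s:x1*s])
E
python3 tro.py t7
```

```text
16.8 [0.5259 0.3618 0.1107] 0.0113 [ 0.1 -0.5 -1.2]
```

View pics/sceneo_t7.png

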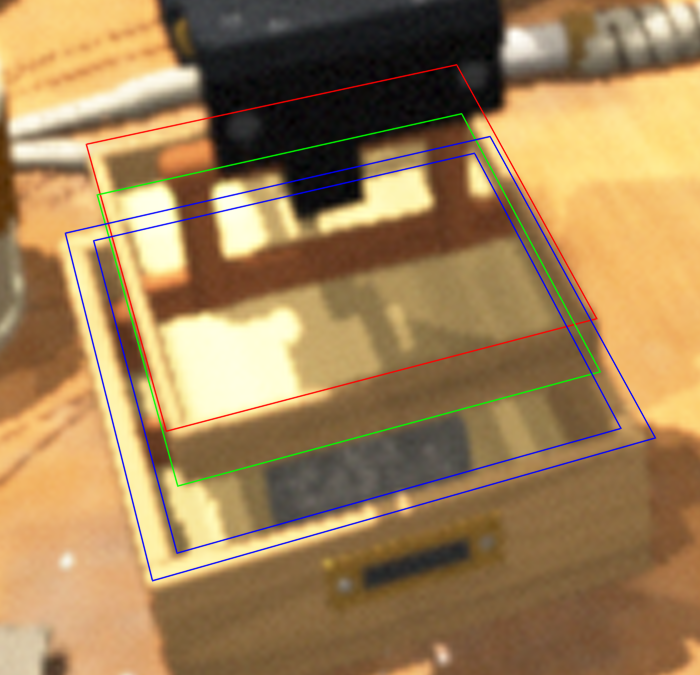

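View pics/topo_t7.png

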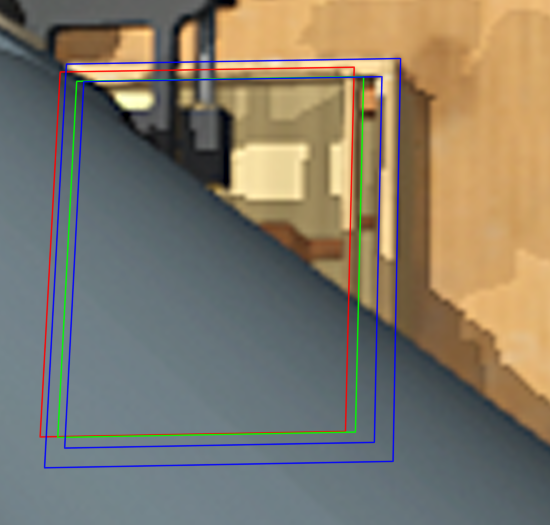

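Call:
move_arm --targets '[{"grip": 255, "translation": [0, 0, -0.01], "twist": -0.6}, {"grip": 255, "translation": [0, 0, -0.02], "twist": -0.6}, {"grip": 255, "translation": [0, 0, -0.027], "twist": -0.6}, {"grip": 255, "translation": [0, 0, -0.033], "twist": -0.6}, {"grip": 255, "translation": [0, 0, -0.038], "twist": -0.6}, {"grip": 255, "translation": [0, 0, -0.042], "twist": -0.6}, {"grip": 255, "translation": [0, 0, -0.044], "twist": -0.6}, {"grip": 255, "translation": [0, 0, -0.044], "twist": -0.6}]'

```text
t: 17.8
eef_pos: [0.526, 0.3619, 0.0668]
ee_rot: [3.14, 0.009, -0.002]
contact_force: [0.7, -0.5, -0.6]
finger_gap: 0.0114
```

```bash
python3 look.py t8;python3 tro.py t8
```

```text
17.9 [0.526  0.3619 0.0669] 0.0113 [ 0.  -0.  -0.8]
```

View pics/sceneo_t8.png

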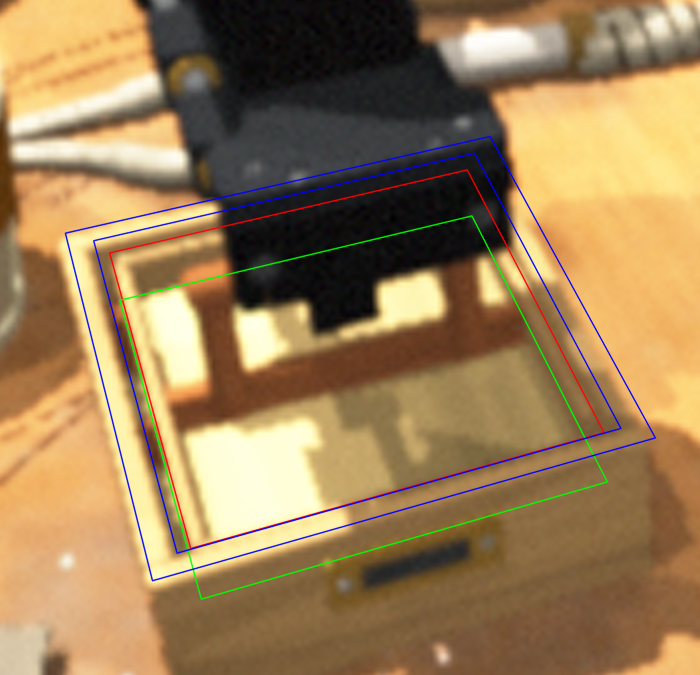

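Call:
move_arm --targets '[{"grip": 255, "translation": [0, 0, -0.001], "twist": 0}, {"grip": 255, "translation": [0, 0, -0.001], "twist": 0}, {"grip": 130, "translation": [0, 0, -0.001], "twist": 0}, {"grip": 130, "translation": [0, 0, -0.001], "twist": 0}, {"grip": 130, "translation": [0, 0, -0.001], "twist": 0}, {"grip": 130, "translation": [0, 0, -0.001], "twist": 0}, {"grip": 130, "translation": [0, 0, 0.02], "twist": 0}, {"grip": 130, "translation": [0, 0, 0.06], "twist": 0}]'

```text
t: 18.9
eef_pos: [0.5254, 0.3613, 0.1273]
ee_rot: [3.139, 0.009, -0.006]
contact_force: [-0.4, 0.3, 0.0]
finger_gap: 0.0424
```

Call:
move_arm --targets '[{"grip": 130, "translation": [0, 0, 0.02], "twist": 10}, {"grip": 80, "translation": [-0.02, -0.05, 0.02], "twist": 20}, {"grip": 80, "translation": [-0.04, -0.1, 0.01], "twist": 30}, {"grip": 80, "translation": [-0.063, -0.167, -0.01], "twist": 40}, {"grip": 80, "translation": [-0.063, -0.167, -0.03], "twist": 50}, {"grip": 80, "translation": [-0.063, -0.167, -0.03], "twist": 60}, {"grip": 80, "translation": [-0.063, -0.167, -0.03], "twist": 70}, {"grip": 80, "translation": [-0.063, -0.167, -0.03], "twist": 80}]'

```text
t: 19.9
eef_pos: [0.4631, 0.1944, 0.0987]
ee_rot: [2.391, 2.029, 0.001]
contact_force: [-0.1, 0.3, -0.5]
finger_gap: 0.0596
```

```bash
python3 look.py t9
python3 - <<'E'
from h import *
import pickle
exec(open('est.py').read())
for c,(x0,y0,x1,y1) in dict(scene=(145,180,345,315)).items():
    s=4;r=pickle.load(open('rs2.pkl','rb'))[c]
    img=cv2.resize(cv2.cvtColor(r['pixels'],cv2.COLOR_RGB2BGR),None,fx=s,fy=s,interpolation=cv2.INTER_CUBIC)
    wire(r,img,tf(*box,rect(.0745,.061,.05)),s=s)
    cv2.imwrite('pics/t9o.png',img[y0*s:y1*s,x0*s:x1*s])
E
```

```text
20.0 [0.463  0.1945 0.0984] 0.0595 [-0.2 -0.1 -0.4]
```

View pics/t9o.png

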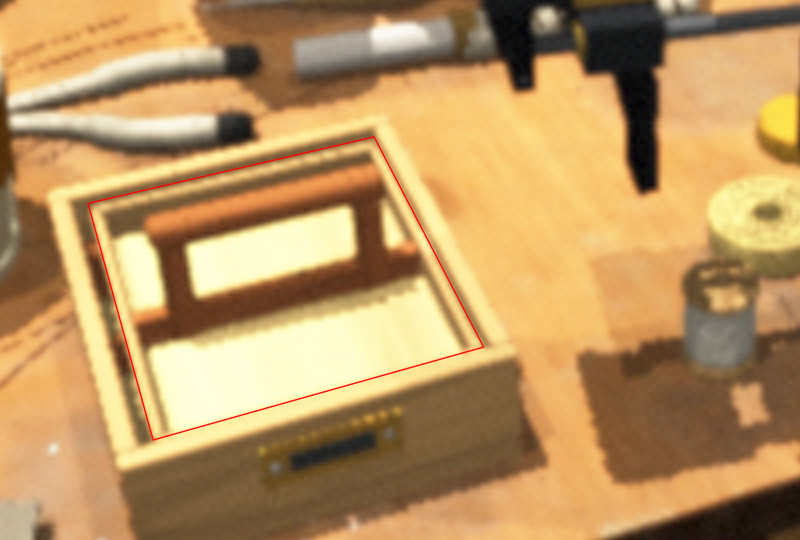

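View pics/top_t9.png

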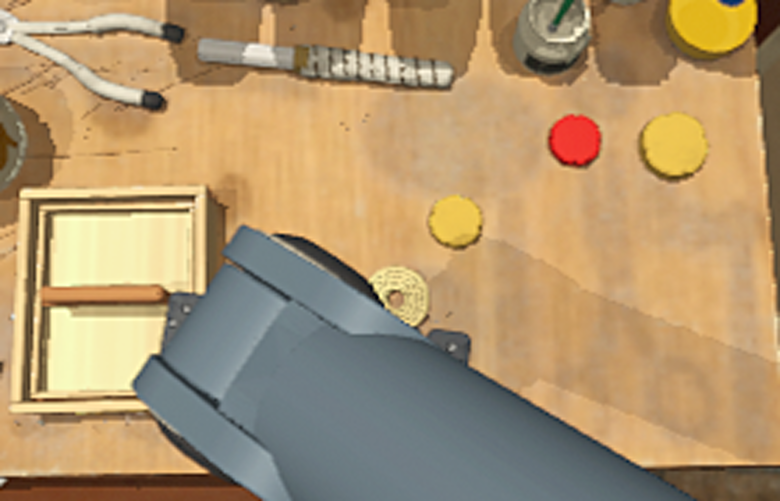

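Call:
move_arm --targets '[{"grip": 80, "translation": [0, 0, -0.02], "twist": 9.5}, {"grip": 80, "translation": [0, 0, -0.06], "twist": 9.5}, {"grip": 80, "translation": [0, 0, -0.085], "twist": 9.5}, {"grip": 80, "translation": [0, 0, -0.09], "twist": 9.5}, {"grip": 200, "translation": [0, 0, -0.09], "twist": 9.5}, {"grip": 200, "translation": [0, 0, -0.09], "twist": 9.5}, {"grip": 200, "translation": [0, 0, -0.09], "twist": 9.5}, {"grip": 200, "translation": [0, 0, -0.09], "twist": 9.5}]' --squeeze 20

```text
t: 21.0
eef_pos: [0.4635, 0.1946, 0.0091]
ee_rot: [2.222, 2.213, 0.003]
contact_force: [0.4, -0.5, 3.2]
finger_gap: 0.032
```

Call:
move_arm --targets '[{"grip": 200, "translation": [0, 0, 0], "twist": 0}, {"grip": 200, "translation": [0, 0, 0.05], "twist": 0}, {"grip": 200, "translation": [0, 0, 0.095], "twist": 0}, {"grip": 200, "translation": [0.005, 0.05, 0.1], "twist": 0}, {"grip": 200, "translation": [0.015, 0.11, 0.1], "twist": 0}, {"grip": 200, "translation": [0.0235, 0.1675, 0.1], "twist": 0}, {"grip": 200, "translation": [0.0235, 0.1675, 0.1], "twist": 0}, {"grip": 200, "translation": [0.0235, 0.1675, 0.08], "twist": 0}]'

```text
t: 22.0
eef_pos: [0.4874, 0.3625, 0.0891]
ee_rot: [2.221, 2.213, 0.006]
contact_force: [-0.2, -0.1, -0.7]
finger_gap: 0.0321
```

```bash
python3 look.py t10
```

```text
22.1 [0.4861 0.3585 0.0857] 0.0316 [ 0.7 -0.3 -0.3]
```

View pics/scene_t10.png

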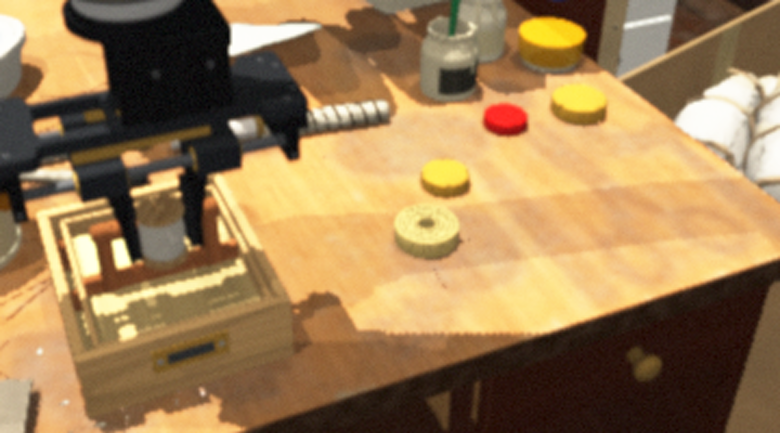

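Call:
move_arm --targets '[{"grip": 200, "translation": [0.001, 0.003, -0.015], "twist": 0}, {"grip": 200, "translation": [0.001, 0.003, -0.03], "twist": 0}, {"grip": 200, "translation": [0.001, 0.003, -0.038], "twist": 0}, {"grip": 200, "translation": [0.001, 0.003, -0.0415], "twist": 0}, {"grip": 200, "translation": [0.001, 0.003, -0.0415], "twist": 0}, {"grip": 110, "translation": [0.001, 0.003, -0.0415], "twist": 0}, {"grip": 110, "translation": [0.001, 0.003, -0.0415], "twist": 0}, {"grip": 110, "translation": [0.001, 0.003, -0.0415], "twist": 0}]'

```text
t: 23.1
eef_pos: [0.4872, 0.3616, 0.0445]
ee_rot: [2.223, 2.21, -0.006]
contact_force: [0.2, -0.2, -1.1]
finger_gap: 0.0478
```

Call:
move_arm --targets '[{"grip": 110, "translation": [0, 0, 0.03], "twist": 0}, {"grip": 110, "translation": [0, 0, 0.07], "twist": 0}, {"grip": 110, "translation": [0, 0, 0.085], "twist": 0}, {"grip": 50, "translation": [0.02, -0.055, 0.085], "twist": 0}, {"grip": 50, "translation": [0.04, -0.11, 0.08], "twist": 0}, {"grip": 50, "translation": [0.065, -0.165, 0.075], "twist": 0}, {"grip": 50, "translation": [0.085, -0.22, 0.07], "twist": 0}, {"grip": 50, "translation": [0.102, -0.2686, 0.06], "twist": 0}]'

```text
t: 24.1
eef_pos: [0.5899, 0.0903, 0.1039]
ee_rot: [2.224, 2.208, -0.007]
contact_force: [-0.4, 0.0, 0.3]
finger_gap: 0.0699
```

```bash
python3 look.py t11
```

```text
24.2 [0.5905 0.0839 0.1017] 0.0699 [-0.4 -0.4  0.1]
```

View pics/scene_t11.png

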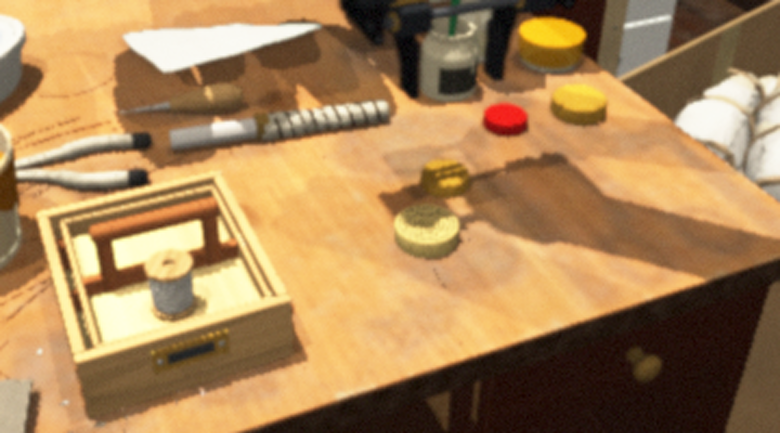

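View pics/top_t11.png

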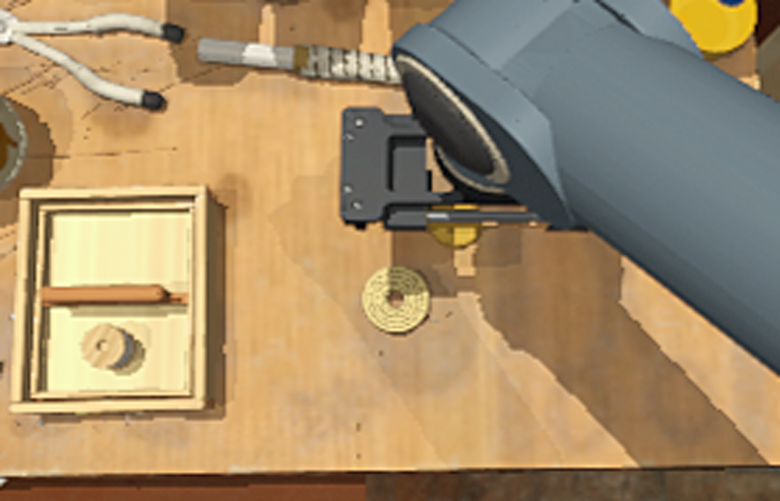

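Call:
move_arm --targets '[{"grip": 50, "translation": [-0.001, 0.009, 0], "twist": 0}, {"grip": 50, "translation": [-0.001, 0.009, 0], "twist": 0}, {"grip": 50, "translation": [-0.001, 0.009, -0.02], "twist": 0}, {"grip": 50, "translation": [-0.001, 0.009, -0.05], "twist": 0}, {"grip": 50, "translation": [-0.001, 0.009, -0.06], "twist": 0}, {"grip": 50, "translation": [-0.001, 0.009, -0.06], "twist": 0}, {"grip": 50, "translation": [-0.001, 0.009, -0.06], "twist": 0}, {"grip": 50, "translation": [-0.001, 0.009, -0.06], "twist": 0}]'

```text
t: 25.2
eef_pos: [0.5902, 0.0932, 0.0426]
ee_rot: [2.234, 2.196, -0.013]
contact_force: [0.8, -0.2, -0.1]
finger_gap: 0.07
```

Call:
move_arm --targets '[{"grip": 50, "translation": [-0.001, 0, -0.02], "twist": 1}, {"grip": 50, "translation": [-0.001, 0, -0.035], "twist": 1}, {"grip": 50, "translation": [-0.001, 0, -0.0365], "twist": 1}, {"grip": 180, "translation": [-0.001, 0, -0.0365], "twist": 1}, {"grip": 180, "translation": [-0.001, 0, -0.0365], "twist": 1}, {"grip": 180, "translation": [-0.001, 0, -0.0365], "twist": 1}, {"grip": 180, "translation": [-0.001, 0, -0.0365], "twist": 1}, {"grip": 180, "translation": [-0.001, 0, -0.0365], "twist": 1}]'

```text
t: 26.2
eef_pos: [0.5894, 0.0933, 0.0065]
ee_rot: [2.215, 2.215, -0.012]
contact_force: [-0.2, -0.6, 1.6]
finger_gap: 0.044
```

Call:
move_arm --targets '[{"grip": 180, "translation": [0, 0, 0], "twist": 0}, {"grip": 180, "translation": [0, 0, 0.05], "twist": 0}, {"grip": 180, "translation": [0, 0.01, 0.1], "twist": 0}, {"grip": 180, "translation": [-0.005, 0.065, 0.105], "twist": 0}, {"grip": 180, "translation": [-0.01, 0.12, 0.105], "twist": 0}, {"grip": 180, "translation": [-0.015, 0.175, 0.105], "twist": 0}, {"grip": 180, "translation": [-0.02, 0.23, 0.105], "twist": 0}, {"grip": 180, "translation": [-0.0235, 0.2685, 0.1], "twist": 0}]'

```text
t: 27.2
eef_pos: [0.5649, 0.365, 0.1068]
ee_rot: [2.212, 2.218, -0.011]
contact_force: [-0.1, -0.6, 0.6]
finger_gap: 0.0438
```

Call:
move_arm --targets '[{"grip": 180, "translation": [0, 0, 0], "twist": 0}, {"grip": 180, "translation": [0, 0, 0], "twist": 0}, {"grip": 180, "translation": [0, 0, 0], "twist": 0}, {"grip": 180, "translation": [0, 0, 0], "twist": 0}, {"grip": 180, "translation": [0, 0, -0.01], "twist": 0}, {"grip": 180, "translation": [0, 0, -0.02], "twist": 0}, {"grip": 180, "translation": [0, 0, -0.02], "twist": 0}, {"grip": 180, "translation": [0, 0, -0.02], "twist": 0}]'

```text
t: 28.2
eef_pos: [0.5648, 0.3651, 0.0867]
ee_rot: [2.212, 2.218, -0.011]
contact_force: [0.7, -0.4, -0.4]
finger_gap: 0.0441
```

```bash
python3 look.py t12
```

```text
28.3 [0.565  0.3653 0.087 ] 0.044 [-0.3  0.6 -0.4]
```

View pics/scene_t12.png

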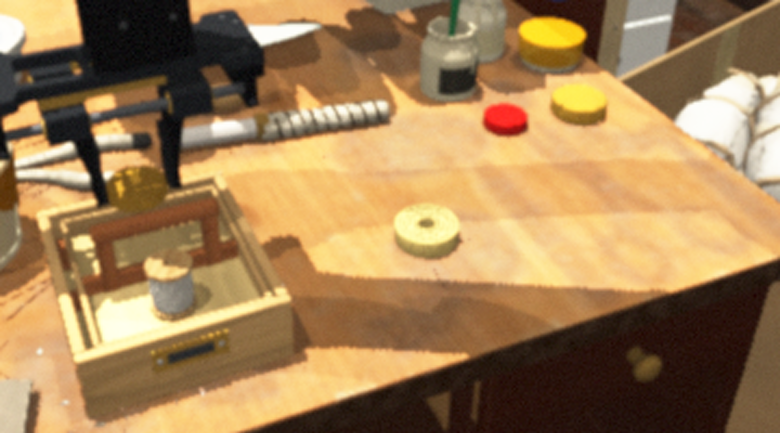

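Run:
```python
from h import *
import pickle
r=pickle.load(open('rs2.pkl','rb'))['scene'];s=8
i=cv2.cvtColor(r['pixels'],cv2.COLOR_RGB2BGR)
img=cv2.resize(i,None,fx=s,fy=s,interpolation=cv2.INTER_CUBIC);img2=img.copy()
p=manip.get_obs()['eef_pos'];b=p[2]-.0065
wire(r,img,circ(p[0],p[1],.0225,b+.014),s=s);wire(r,img,circ(p[0],p[1],.0225,b),(0,255,0),s=s)
cv2.imwrite('pics/t12o.png',np.hstack([x[195*s:245*s,180*s:229*s] for x in(img,img2)]))
```

```text
(no output)
```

View pics/t12o.png

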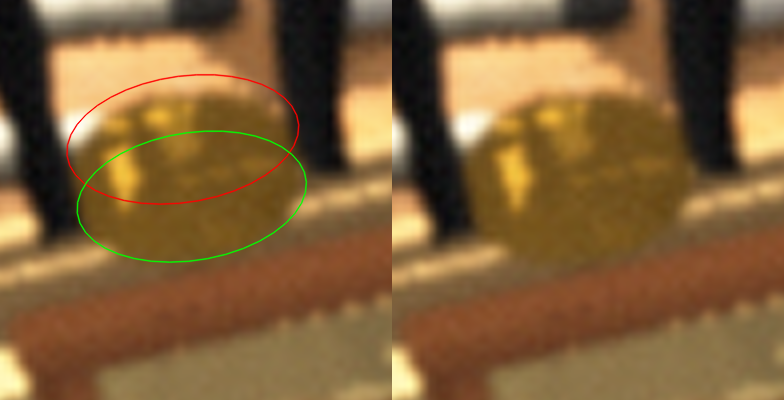

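Call:
move_arm --targets '[{"grip": 180, "translation": [0, -0.002, -0.015], "twist": 0}, {"grip": 180, "translation": [0, -0.002, -0.03], "twist": 0}, {"grip": 180, "translation": [0, -0.002, -0.04], "twist": 0}, {"grip": 180, "translation": [0, -0.002, -0.0455], "twist": 0}, {"grip": 180, "translation": [0, -0.002, -0.0455], "twist": 0}, {"grip": 88, "translation": [0, -0.002, -0.0455], "twist": 0}, {"grip": 88, "translation": [0, -0.002, -0.0455], "twist": 0}, {"grip": 88, "translation": [0, -0.002, -0.0455], "twist": 0}]'

```text
t: 29.3
eef_pos: [0.5651, 0.3634, 0.0418]
ee_rot: [2.212, 2.218, -0.009]
contact_force: [-0.1, 0.0, -1.0]
finger_gap: 0.0561
```

Call:
move_arm --targets '[{"grip": 88, "translation": [0, 0, 0.03], "twist": 0}, {"grip": 88, "translation": [0, 0, 0.07], "twist": 0}, {"grip": 88, "translation": [0, 0, 0.12], "twist": 0}, {"grip": 88, "translation": [0, -0.05, 0.14], "twist": 0}, {"grip": 88, "translation": [-0.02, -0.11, 0.14], "twist": 0}, {"grip": 88, "translation": [-0.03, -0.17, 0.14], "twist": 0}, {"grip": 88, "translation": [-0.04, -0.23, 0.14], "twist": 0}, {"grip": 88, "translation": [-0.04, -0.27, 0.14], "twist": 0}]'

```text
t: 30.3
eef_pos: [0.5242, 0.0901, 0.1817]
ee_rot: [2.214, 2.215, -0.012]
contact_force: [0.4, -0.2, -0.1]
finger_gap: 0.0567
```

```bash
python3 look.py t13
```

```text
30.4 [0.5254 0.0872 0.1812] 0.057 [0.  0.6 0.4]
```

View pics/scene_t13.png

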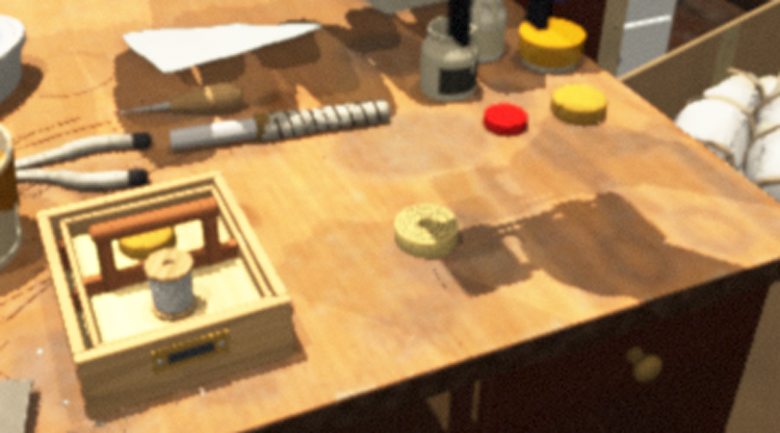

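View pics/top_t13.png

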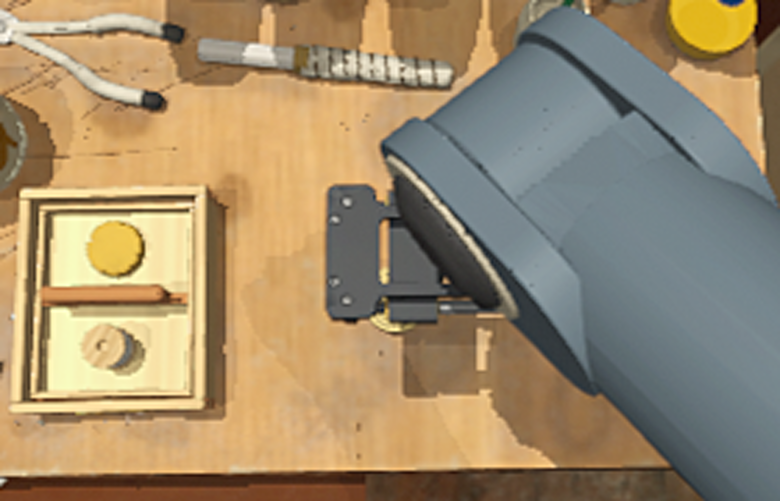

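```bash
python3 -c "
from plant import manip
print(manip.sign_off())"
```

```text
the job is handed in; nothing more can be done
None
```

The kit box is packed and handed in at about 30 s of the 106 s allowed. I made one attempt, and no step had to be redone.

- **Bottom layer:** the tin of tacks stands in the wide well and the abrasive block lies flat in the narrow well. I saw both in place before the tray went in.
- **Tray:** it sits on the battens. The last tray outline I checked against the pictures lined up to within about a pixel.
- **Top layer:** the spool stands upright in the bay over the tin. The wax cake (the smaller yellow one) lies flat in the bay over the block.
- **Bystanders:** the measuring tape and the glue jar look unmoved in the final pictures, though the arm partly hid them from the top camera.

Before handing in, the gripper was open and clear of the box and felt no contact force beyond the reading's usual 1 N or so of noise. I judged flatness and level only by eye, not by measurement. While held, the wax cake's top edge showed about 2.5 pixels below where I expected it. I took that as its rounded rim, because the first pictures showed a similar offset, and it looks flat in the last view.

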